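# Click the grinding bit onto the glass grinder's square drive

## Robot

A 6-joint arm with a two-finger parallel gripper is mounted at the origin on the work surface. World frame = base frame: x ahead of the robot, y to its left, z up, the work surface at z = 0. Lengths are in mm, angles in rad, forces in N, time in s.
With the tool pointing down it reaches from about 375 to 975 mm from the base axis. Payload 3.8 kg.
Tool frame: the origin (TCP) lies midway between the tips of the shut fingers; the grasp point (between the pads) lies 19 mm behind it (grasp_offset is the distance from the TCP to the grasp point, in mm); z points along the fingers, y is the line along which they close (so a half turn about z gives the same grasp; the last joint's range is limited). The gripper opens to 85 mm and grips with 20 to 120 N. Pads are 22 mm wide; open, the fingers measure 114 mm over their backs; the gripper's body (76 mm by 85 mm) begins 54 mm behind the grasp point. The pads swing forward as they close: fully open they stand 13 mm farther back than shut.
Start: joints at [-1.218, 0.264, 1.604, -0, 1.274, -0.037], TCP at [256.497, -624.362, 231.28] pointing down, gripper open.
Joint ranges: [-2.63, 2.63], [-0.94, 2.18], [0.31, 2.57], [-1.31, 4.45], [0, 2.66], [-2.55, 2.55]. Speed limits (rad/s): [2.57, 2.57, 3.14, 3.14, 3.14, 3.14].

## Interface

Orientations are given as a unit quaternion [w, x, y, z].
In Python, from station import get_obs, get_image, close_job, grasp_offset gives the robot as it stands. The module is installed in compiled form; this text tells all that it offers.
- The arm moves only by the tool move_arm, never from a script. Its argument "plan" is text: rows parted by semicolons, each of 7 numbers parted by spaces: the shift along the tool's x, y, z in cm, then the turn, a rotation vector about the tool's x, y, z in degrees, then the closure, from 0 (fully open) to 1 (shut). A call has 1 to 5 rows; each row shifts and turns the commanded pose from where the row before left it, along the tool's axes as they then stand; what a row does not reach is not made up. A row lasts 1/8 s, in which the tool goes at most 62.5 mm and 10.7 degrees, less where a joint would pass 70% of its speed; a pose out of reach is approached as far as the arm can. A call with a gripper value outside its range is refused whole. The fingers move at their own pace and stop on an object; "squeeze" is the grip in N (left out, the last holds). Time passes only in rows, so rows that do not move let the fingers close. It gives the time, the measured TCP pose, the force, the opening and the grip force at its end, in the units of the state.
- get_obs(): the state, without advancing time (a new reading comes with each control period).
- get_image(name): name is "scene" or "side" or "wrist"; returns a dict with "image" (420x560x3 uint8, blue, green, red), "range_z" (420x560 float32, mm along the optical axis (not along the pixel's ray), 0 where there is no reading), "camera_matrix" (3x3 intrinsics, pixels), "k1" (the pictures are not rectified: a ray, as slopes to the right and down, at radius r is drawn at 1 + k1 r^2 times it, then the intrinsics apply), "origin" and "orientation" of the camera in the world. Camera axes: x right, y up, looking along -z (the intrinsics and any distortion apply to the point x, -y, -z); pixel columns grow to the right and rows downward; lengths in mm; the calibration is good to about 2 mm. A picture is of the moment at which its call begins.
- close_job(): hands the job in; it is judged then, once.
The state is a dict: "time_s": time; "joint_positions": joint angles; "joint_velocities": joint speeds; "effort": joint torques, N m; "position": TCP position; "ee_rot": TCP orientation; "ft_force": force on the tool from outside, world axes, zero at the start; "torque": the same for the moment, N m; "grip_width": finger opening in mm; "grip_force": force on a finger pad.
Only numpy, scipy, OpenCV 4.12 (cv2) and the standard library are available. Lean on these libraries where they do the work, as an engineer would, in place of code of your own. Each camera call takes 0.05 s, during which the arm holds its last target. There are 200 camera calls.

## Task

Take the bright steel grinding bit with the orange top out of its orange plastic sleeve and push it down over the glass grinder's upright square drive until the spring ball clicks and the bit sits fully home on the shoulder; let the square find its way by light pressure and turning, never ram it. Then let go and press the red end of the rocker on the grey switch panel all the way down, so the grinder is ready for its pedal. Leave the glass, the straightedge and the other things on the table where they are.

Things in the scene. Friction and masses are not known exactly. Their poses are not given: they have to be found in the camera images.
- bit: The bit to fit, steel, 0.2 to 0.3 kg, 68 mm tall, upright in the orange sleeve. Origin: centre of its underside; z up its axis. Lower 30 mm: square hub 28 x 28 mm, sides along its x and y. From 30 to 68 mm: bright round head, diameter 28 mm (grip it here), orange disc on top.
- bit_mouth (a point): Centre of the bit's underside, mouth of its square bore: 15.5 mm wide, sides along the bit's x and y, 26 mm deep, mouth chamfered 2 mm. Inside, from 6.5 to 13 mm above the mouth, a groove 3.25 mm deep runs round all four sides to take the drive's spring ball, so any quarter turn fits.
- bit_head (a point): On the bit's axis, 52 mm above its underside: where to grip. Turned wrongly, the bit stops on the drive with its underside 18 to 22 mm above the shoulder; lined up, it slides on until the ball stops it some 11 to 13 mm above; pushing on takes about 6 to 15 N until the ball snaps into the groove in the last 2 to 5 mm. Over 35 N on the drive's top or shoulder is ramming.
- sleeve: Orange plastic sleeve, fixed to the table: round cup, outer diameter 54 mm, 28 mm tall, wall 4 mm, floor 4 mm thick. Origin: centre of its underside. The bit stands loose in it on the floor, its head wholly above the rim.
- grinder: Glass grinder, fixed, blue housing 200 (x) x 180 (y) mm with a white top 90 mm above the table, a clear splash guard on its +x edge up to 160 mm above the table. Origin: centre of its underside, on the spindle axis.
- shoulder (a point): On the grinder's vertical spindle axis, 110 mm above the table, at the flat steel shoulder (diameter 44 mm) on which the bit's underside rests when home. Its axes are the housing's, NOT the square's: the square stands clearly out of line with the housing, turned by an angle that is not measured (see it, or find it by feel). The spindle can turn, but stiffly (0.3 N m).
- drive_top (a point): Centre of the top of the steel square drive, 24 mm above the shoulder (axes as the housing's). The drive is 14 mm wide, 0.75 mm clearance each side in the bore; its top 3 mm taper to 12 mm wide. A brass-coloured spring ball, 9 mm across, stands 3 mm out of one side, its centre 9 mm above the shoulder.
- panel: Grey switch panel, fixed, 110 (x) x 80 (y) x 45 mm, black frame on top with the rocker in its middle. Origin: centre of its underside.
- rocker (a joint): Rocker switch, 52 mm long along the panel's x, 24 mm wide, pivot 58 mm above the table, red end to the panel's +x. 0 = off (red end up, black end down), 0.4 rad = on (red end fully down). It stays where it is left; takes about 4 N at the red end.
- rocker_on (a point): Point on the upper face of the rocker's red end, 17 mm from the pivot: press straight down here. About 66 mm above the table when off, 7 mm lower when on.
- spare_bit: A second bit, dark steel, slimmer head (21 mm diameter), same height, in the grey sleeve. Leave it alone. Origin: centre of its underside.
- crescent: Pale yellow glass crescent, about 100 mm long, 5 mm thick, lying on the table. Origin on its underside. Leave it alone.
- teal_square: Teal glass square, 90 x 90 x 4 mm, lying on the table. Origin: centre of its underside. Leave it alone.
- straightedge: Cork-backed aluminium straightedge, 34 x 300 x 5 mm, long side along its y. Origin: centre of its underside. Leave it alone.
- glass_cutter: Glass cutter with green handle, 140 mm long along its x, 14 mm thick. Leave it alone.
- jar: Amber glass jar with lid, diameter 60 mm, 75 mm tall. Origin: centre of its underside. Leave it alone.
Things that resemble listed ones, but are neither listed nor needed, are in the scene too. Leave any purple or yellow look-alike of the panel alone.

How it is judged (in metres and radians):
On the way, in this order (a step that is already met when the one before it is completed fails the run):
1. the bit is lifted clear out of its sleeve (z of bit in the frame of sleeve above 0.04 m), for 0.1 s.
2. the bit is clicked fully home on the square drive (z of bit in the frame of shoulder between -0.002 and 0.0015 m and horizontal distance between bit and shoulder below 0.003 m and angle between bit's own z axis and vertical below 0.07 rad), for 0.2 s.
3. the rocker's red end is pressed down (value of joint rocker above 0.3 rad), for 0.1 s.
At the end, for the whole second after the job is handed in: The bit stands upright (within 4 degrees) on the square drive with its underside within 1.5 mm of the shoulder and its axis within 3 mm of the spindle axis, at rest, and the rocker is on (beyond 0.3 of its 0.4 rad) (all of step 2 and linear speed of bit below 0.01 m/s and value of joint rocker above 0.3 rad); the robot touches nothing.
It fails at once if the bit is rammed: more than 35 N between the bit and the drive's tapered top or its shoulder (contact force between bit and spindle_c0 above 35 N or contact force between bit and spindle_c2 above 35 N).
It fails at once if the rocker is switched on before the bit is home (value of joint rocker above 0.3 rad and z of bit in the frame of shoulder above 0.004 m).
It fails at once if another thing on the table is disturbed by more than 3 cm (distance of any of spare_bit, crescent, teal_square, straightedge, glass_cutter, jar from where it was at the start of the episode above 0.03 m).
It also fails if it takes over 64 s, if anything falls off the work surface, if the arm or the gripper's body presses on something with over 40 N, if the wrist force passes 120 N, or if a joint passes its speed limit or range.

## Working session

There is one attempt and no reset: what is moved stays moved. The work goes in short steps, Python scripts to look and compute and a tool call to move; the robot and the scene stay as the last step left them, time stands still between calls to the robot, and variables do not carry over. Pictures are saved under pics/ and viewed, at most 10 in all, crops included, and the job is handed in when it is done.

Besides the shell and the picture viewer there is one more tool, called after "Call:" as name(argument=value, ...) on one line, values as JSON. move_arm: Moves the arm, as the interface text tells. Its arguments: {"type":"object","properties":{"plan":{"type":"string"},"squeeze":{"type":"number"}},"required":["plan"]}

```bash
mkdir -p pics
cat > h.py <<'E'
import numpy as np, cv2
from scipy.spatial.transform import Rotation as R
from station import get_obs, get_image, grasp_offset
def quat(q): return R.from_quat([q[1],q[2],q[3],q[0]])
def save(name):
    im=get_image(name); np.save(''+name+'.npy',im,allow_pickle=True); return im
def load(name): return np.load(''+name+'.npy',allow_pickle=True).item()
def ray(im,uv):
    K=np.array(im['camera_matrix'],float); k=np.array([im['k1'],0,0,0,0.])
    p=cv2.undistortPoints(np.array(uv,float).reshape(-1,1,2),K,k).reshape(-1,2)
    d=np.c_[p[:,0],-p[:,1],-np.ones(len(p))]
    return np.array(im['origin'],float), quat(im['orientation']).apply(d)
def atz(im,uv,z):
    o,d=ray(im,uv); return o+d*((z-o[2])/d[:,2])[:,None]
def atdepth(im,uv):
    o,d=ray(im,uv); return np.array([o+d[i]*im['range_z'][int(round(v)),int(round(u))] for i,(u,v) in enumerate(uv)])
def cloud(im):
    h,w=im['range_z'].shape; g=np.stack(np.meshgrid(np.arange(w),np.arange(h)),-1).reshape(-1,2)
    o,d=ray(im,g); return (o+d*im['range_z'].reshape(-1,1)).reshape(h,w,3)
E
python3 - <<'E'
from h import *
for n in('scene','side','wrist'):
    im=save(n); cv2.imwrite(f'pics/{n}0.png',im['image']); print(n,im['origin'],im['orientation'],im['k1'],im['camera_matrix'][0][0],(im['range_z']>0).mean())
o=get_obs();print(o,grasp_offset() if callable(grasp_offset) else grasp_offset)
E
```

```text
scene [1200.45073341 -283.28424195 1118.26447403] [0.79970478 0.25024943 0.17121833 0.51820051] 0.037076047778695914 450.51438282675747 0.9959523809523809
side [  294.26555188 -1010.02540032   740.9166972 ] [ 0.86984791  0.47863905 -0.0665575  -0.09919366] 0.03611261192000271 477.81184836177715 0.9961904761904762
wrist [ 332.61896424 -593.28213063  373.24477478] [ 0.81968138 -0.13391553  0.0906022  -0.54952735] 0.009304891381506624 292.34187223695125 0.9959098639455782
{'time_s': 0.15, 'joint_positions': array([-1.21788619e+00,  2.64616349e-01,  1.60508341e+00, -5.73875336e-06,
        1.27368633e+00, -3.68840326e-02]), 'joint_velocities': array([-0.00202956, -0.00284174, -0.00524842, -0.00074385, -0.00013174,
       -0.00019071]), 'effort': array([ 2.34042818e-05, -5.15905273e+01, -3.67959344e+01, -7.84326835e-05,
        8.05964082e-03,  2.25671010e-05]), 'position': array([ 256.30682394, -623.82527811,  230.21111195]), 'ee_rot': array([-8.85112416e-04,  9.81067049e-01,  1.93666316e-01, -1.43812572e-04]), 'ft_force': array([0.47373002, 0.10852084, 0.15893631]), 'torque': array([ 0.03527579, -0.00143755,  0.02018302]), 'grip_force': 0.0, 'grip_width': 85.48162517816986} 18.700000000000003
```

View pics/scene0.png

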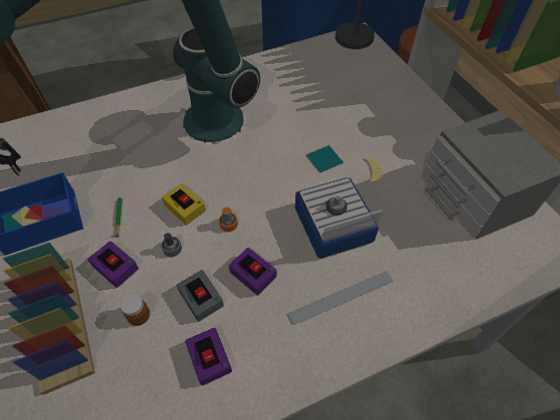

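View pics/side0.png

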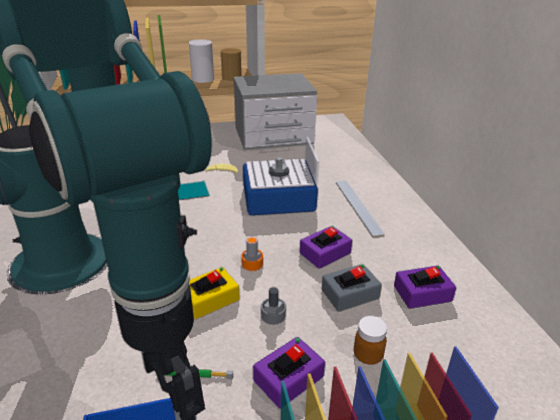

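The scene view shows the orange bit at (229,212), the drive at (337,204) and the grey panel at (200,295). In the side view they are at (252,240), (279,163) and (351,287).

Run:
```python
from h import *
s=load('scene');d=load('side')
def tri(a,b):
    o1,r1=ray(s,[a]);o2,r2=ray(d,[b]);r1=r1[0];r2=r2[0]
    t=np.linalg.lstsq(np.c_[r1,-r2],o2-o1,rcond=None)[0]
    p,q=o1+t[0]*r1,o2+t[1]*r2; return ((p+q)/2).round(1),np.linalg.norm(p-q).round(1)
for n,a,b in(('bit top',(229,212),(252,240)),('drive',(337,203),(280,160)),('panel',(200,293),(351,285))): print(n,tri(a,b),atdepth(s,[a]).round(),atdepth(d,[b]).round())
C=cloud(s);C2=cloud(d)
# bit head via cloud
for nm,c in(('s',C),('d',C2)):
    z=c[...,2]; 
    for t,p,z0,z1,r in(('bit',tri((229,212),(252,240))[0],64,90,35),('shoulder',tri((337,203),(280,160))[0],103,116,40),('panel',tri((200,293),(351,285))[0],40,48,75)):
        m=(np.hypot(c[...,0]-p[0],c[...,1]-p[1])<r)&(z>z0)&(z<z1); q=c[m]; 
        print(nm,t,m.sum(), q.mean(0).round(1) if m.sum() else '', cv2.minAreaRect(q[:,:2].astype(np.float32)) if m.sum()>4 else '', q[:,2].max() if m.sum() else '')
def crop(im,u,v,w,h,k): return cv2.resize(im['image'][v:v+h,u:u+w],None,fx=k,fy=k,interpolation=cv2.INTER_CUBIC)
a=crop(s,285,170,110,90,7); cv2.imwrite('pics/c1.png',np.r_[a][:600,:800])
```

```text
bit top (array([ 447.9, -101.7,   62.9]), np.float64(4.1)) [[ 456. -104.   71.]] [[ 444. -114.   74.]]
drive (array([581.8, 172.5, 123.5]), np.float64(11.6)) [[586. 169. 121.]] [[576. 168. 131.]]
panel (array([ 640.3, -260.8,   25.9]), np.float64(1.8)) [[ 658. -261.   62.]] [[ 629. -287.   50.]]
s bit 69 [ 450.1 -111.    70.9] ((448.6195983886719, -110.92098236083984), (23.1840877532959, 29.17478370666504), 70.0483627319336) 76.09846332677012
s shoulder 130 [582.7 169.  108.5] ((579.4684448242188, 168.17811584472656), (49.88393783569336, 38.9927864074707), 58.332847595214844) 114.45492331018318
s panel 814 [ 648.1 -262.6   44.2] ((644.161376953125, -262.6272277832031), (110.77801513671875, 78.88240051269531), 10.762606620788574) 47.99607812758518
d bit 95 [ 444.2 -114.7   71.4] ((444.494384765625, -112.64350128173828), (29.55242347717285, 23.571897506713867), 79.29600524902344) 76.62600243939005
d shoulder 106 [573.5 165.3 109.5] ((576.7286987304688, 171.04815673828125), (44.183589935302734, 47.54838180541992), 47.41986083984375) 115.54965059693814
d panel 857 [ 634.9 -273.3   44.2] ((639.1643676757812, -263.467041015625), (111.24352264404297, 83.8157958984375), 12.461318016052246) 47.9828563635823
```

View pics/wrist0.png

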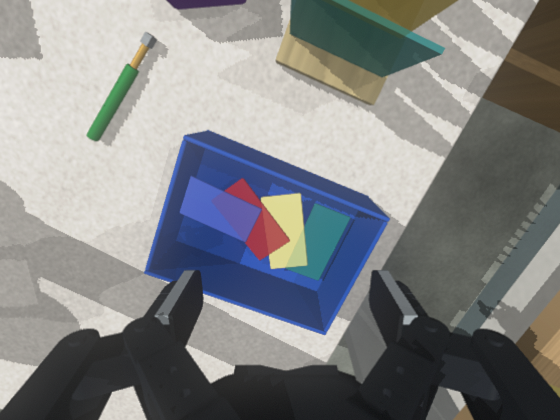

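The wrist view shows only the blue bin and the cutter. I'll head for the bit next.

```bash
cat >> h.py <<'E'
def goto(x,y,z,yaw):
    o=get_obs(); T=quat(o['ee_rot']); d=T.inv().apply(np.array([x,y,z])-o['position'])/10
    c,s=np.cos(np.radians(yaw)),np.sin(np.radians(yaw))
    G=R.from_matrix(np.array([[c,s,0],[s,-c,0],[0,0,-1.]]))
    rv=np.degrees((T.inv()*G).as_rotvec()); print('tcp',o['position'].round(1),'shift',d.round(2),'turn',rv.round(1),'q6',o['joint_positions'][5].round(2),'F',o['ft_force'].round(1),'t',o['time_s'],'w',o['grip_width'].round(1))
E
python3 - <<'E'
from h import *
w=load('wrist');print('camdir',quat(w['orientation']).apply([0,0,-1]))
o=get_obs();T=quat(o['ee_rot']);print('cam in tool',T.inv().apply(w['origin']-o['position']),T.inv().apply(quat(w['orientation']).apply([0,0,-1])))
goto(447,-112,150,76)
E
```

```text
camdir [-0.29571036 -0.11995937 -0.94771574]
cam in tool [  82.20277027    0.49020588 -143.02978562] [-3.19170132e-01  2.89678078e-04  9.47697390e-01]Traceback (most recent call last):
  File "<stdin>", line 4, in <module>
  File "h.py", line 24, in goto
    rv=np.degrees((T.inv()*G).as_rotvec()); print('tcp',o['position'].round(1),'shift',d.round(2),'turn',rv.round(1),'q6',o['joint_positions'][5].round(2),'F',o['ft_force'].round(1),'t',o['time_s'],'w',o['grip_width'].round(1))
                                                                                                                                                                                                          ^^^^^^^^^^^^^^^^^^^^^
AttributeError: 'float' object has no attribute 'round'
```

```bash
sed -i "s/o\['grip_width'\].round(1)/round(float(o['grip_width']),1)/" h.py; python3 -c "
from h import *
goto(447,-112,190,76)"
```

```text
tcp [ 256.3 -623.8  230.2] shift [ 37.09 -40.09   4.1 ] turn [ -0.1  -0.1 -53.7] q6 -0.04 F [0.5 0.1 0.2] t 0.15 w 85.5
```

Call:
move_arm(plan="3.7 -4 0.4 0 0 0 0; 3.7 -4 0.4 0 0 0 0; 3.7 -4 0.4 0 0 0 0; 3.7 -4 0.4 0 0 0 0; 3.7 -4 0.4 0 0 0 0", squeeze=60)

```text
time_s: 0.78
position: [351.8, -367.2, 210.9]
ee_rot: [-0.0, 0.981, 0.193, 0.0]
ft_force: [0.9, 0.2, 0.2]
grip_width: 85.2
grip_force: 0.0
```

Call:
move_arm(plan="3.7 -4 0.4 0 0 0 0; 3.7 -4 0.4 0 0 0 0; 3.7 -4 0.4 0 0 0 0; 3.7 -4 0.4 0 0 0 0; 3.7 -4 0.4 0 0 0 0")

```text
time_s: 1.4
position: [447.0, -112.0, 191.1]
ee_rot: [0.0, 0.981, 0.194, 0.0]
ft_force: [0.8, -0.4, -0.0]
grip_width: 85.1
grip_force: 0.0
```

Call:
move_arm(plan="0 0 0 0 0 -10.6 0; 0 0 0 0 0 -10.6 0; 0 0 0 0 0 -10.6 0; 0 0 0 0 0 -10.6 0; 0 0 0 0 0 -10.6 0")

```text
time_s: 2.02
position: [446.5, -113.6, 191.0]
ee_rot: [-0.0, 0.79, 0.614, -0.0]
ft_force: [-0.1, 0.1, 0.5]
grip_width: 85.2
grip_force: 0.0
```

Run:
```python
from h import *
goto(447,-112,150,76)
w=save('wrist');cv2.imwrite('pics/w1.png',w['image'])
C=cloud(w);m=(np.hypot(C[...,0]-447,C[...,1]+112)<40)
for a,b in((66,90),(20,40)):
    q=m&(C[...,2]>a)&(C[...,2]<b);P=C[q];print(q.sum(),P.mean(0).round(1),cv2.minEnclosingCircle(P[:,:2].astype(np.float32)),np.percentile(P[:,2],[5,50,95]))
    if a==66:
        v,u=np.nonzero(q);print('px',u.mean(),v.mean(),atz(w,[(u.mean(),v.mean())],72))
```

```text
tcp [ 446.5 -113.6  191. ] shift [0.17 0.02 4.1 ] turn [-0.  -0.  -0.3] q6 -0.05 F [-0.1  0.1  0.5] t 2.025 w 85.2
683 [ 445.6 -109.4   72.9] ((445.49163818359375, -110.3820571899414), 13.931730270385742) [70.79660347 73.13619186 74.46313071]
px 283.2503660322108 202.7891654465593 [[ 445.55471649 -109.62986216   72.        ]]
741 [ 447.5 -103.4   28.9] ((445.48297119140625, -110.4911117553711), 27.059288024902344) [21.83479925 28.53616946 35.3100182 ]
```

View pics/w1.png

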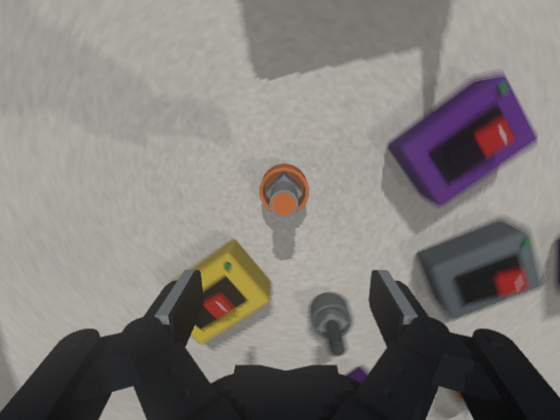

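The wrist view shows the orange top at (283,203) in its sleeve, free all round, with a hub corner pointing up in the image. The bit sits about 45° to the tool, at (445.5,-110.4).

Call:
move_arm(plan="0.29 -0.17 5 0 0 0 0; 0 0 4 0 0 0 0.3; 0 0 3.5 0 0 0 0.3; 0 0 2 0 0 0 0.3; 0 0 0.85 0 0 0 0.3")

```text
time_s: 2.7
position: [444.5, -110.1, 36.3]
ee_rot: [-0.001, 0.792, 0.61, -0.001]
ft_force: [0.9, -0.0, 0.2]
grip_width: 59.8
grip_force: 0.0
```

Call:
move_arm(plan="0 0 0 0 0 0 1; 0 0 0 0 0 0 1; 0 0 0 0 0 0 1; 0 0 0 0 0 0 1; 0 0 0 0 0 0 1")

```text
time_s: 3.32
position: [446.6, -110.8, 38.7]
ee_rot: [0.001, 0.792, 0.611, 0.0]
ft_force: [-1.3, 0.8, 6.7]
grip_width: 26.9
grip_force: 59.3
```

Call:
move_arm(plan="0 0 -1 0 0 0 1; 0 0 -3 0 0 0 1; 0 0 -4 0 0 0 1; 0 0 -5 0 0 0 1; 0 0 -5 0 0 0 1")

```text
time_s: 3.95
position: [445.1, -110.3, 219.0]
ee_rot: [-0.0, 0.792, 0.611, -0.0]
ft_force: [0.3, -0.3, -1.9]
grip_width: 26.5
grip_force: 59.2
```

Run:
```python
from h import *
goto(579,169,215,106)
s=save('scene');d=save('side')
p=get_obs()['position'];print(p)
# project bit for crops
def proj(im,P):
    q=quat(im['orientation']).inv().apply(np.array(P)-im['origin']); x,y=q[0]/-q[2],-q[1]/-q[2]; k=1+im['k1']*(x*x+y*y); K=np.array(im['camera_matrix']); return int(K[0,0]*x*k+K[0,2]),int(K[1,1]*y*k+K[1,2])
out=[]
for im in(s,d):
    u,v=proj(im,p);a=im['image'][v-25:v+35,u-30:u+30];out.append(cv2.resize(a,(390,390),interpolation=cv2.INTER_CUBIC))
cv2.imwrite('pics/c2.png',np.hstack(out))
```

```text
tcp [ 445.1 -110.3  219. ] shift [30.41  5.88  0.4 ] turn [ -0.   -0.  -30.7] q6 -0.04 F [ 0.3 -0.3 -1.9] t 3.95 w 26.5
[ 449.78285149 -111.69273387  224.74622596]
```

View pics/c2.png

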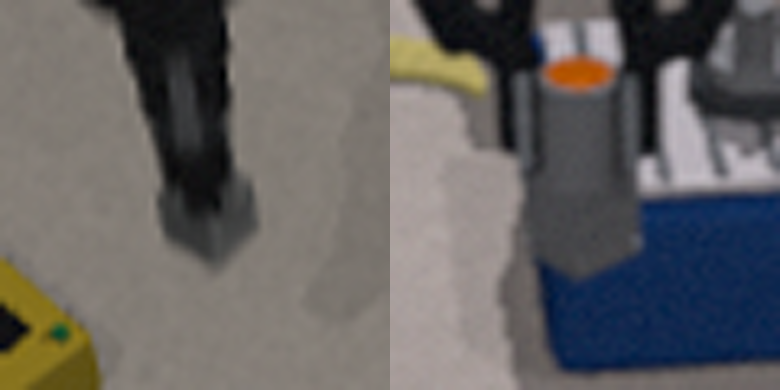

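The bit is out and upright in the grip, with a hub corner facing the side camera. So it stands about 45° to the tool. Next I'll move to view the drive from nearly straight above.

Call:
move_arm(plan="4.7 1.2 0 0 0 0 1; 4.7 1.2 0 0 0 0 1; 4.7 1.2 0 0 0 0 1; 4.7 1.2 0 0 0 0 1; 4.7 1.1 0 0 0 0 1")

```text
time_s: 4.68
position: [562.0, 103.2, 216.2]
ee_rot: [-0.0, 0.792, 0.611, -0.001]
ft_force: [0.3, -1.9, -2.1]
grip_width: 27.0
grip_force: 59.3
```

Call:
move_arm(plan="0 0 0 0 0 0 1; 0 0 0 0 0 0 1")

```text
time_s: 4.92
position: [561.3, 101.7, 216.3]
ee_rot: [-0.001, 0.791, 0.611, -0.001]
ft_force: [0.1, -0.4, -1.9]
grip_width: 26.6
grip_force: 59.4
```

Run:
```python
from h import *
goto(579,169,215,106)
w=save('wrist');C=cloud(w)
q=(np.hypot(C[...,0]-579,C[...,1]-169)<30)
for a,b in((100,119),(122,145)):
    m=q&(C[...,2]>a)&(C[...,2]<b);P=C[m];v,u=np.nonzero(m)
    print(m.sum(),P.mean(0).round(1),np.median(P[:,2]),cv2.minEnclosingCircle(P[:,:2].astype(np.float32)),cv2.minAreaRect(P[:,:2].astype(np.float32)),u.mean(),v.mean())
u,v=int(u.mean()),int(v.mean())
cv2.imwrite('pics/c3.png',cv2.resize(w['image'][v-40:v+40,u-40:u+40],(560,560),interpolation=cv2.INTER_CUBIC));print(u,v)
```

```text
tcp [561.3 101.7 216.3] shift [6.96 0.02 0.12] turn [ -0.2   0.1 -30.6] q6 0.39 F [ 0.1 -0.4 -1.9] t 4.925 w 26.6
2891 [577.7 172.8 107.3] 110.1599583981062 ((576.5615844726562, 172.82464599609375), 29.103103637695312) ((577.3629150390625, 171.6212158203125), (54.514549255371094, 54.6348991394043), 75.32205963134766) 282.92528536838466 125.12071947423037
381 [576.4 173.8 133.9] 134.3904227653891 ((575.9503173828125, 173.71839904785156), 9.375945091247559) ((577.0882568359375, 173.9146270751953), (16.19520378112793, 13.912339210510254), 19.810089111328125) 280.4803149606299 125.94488188976378
280 125
```

View pics/c3.png

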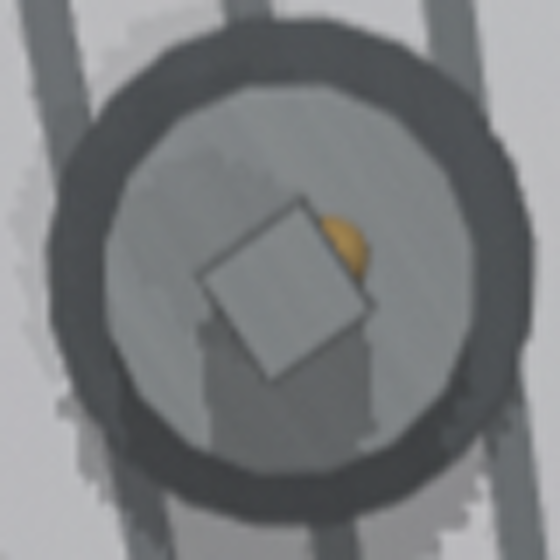

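The drive square has its corners at crop pixels (302,197), (372,302), (272,383) and (200,275). The ball is on the upper-right side.

Run:
```python
from h import *
w=load('wrist');c=np.array([(302,197),(372,302),(272,383),(200,275)])/7+[240,85]-0.43
P=atz(w,c,134);print(P.round(1),P[:,:2].mean(0))
e=np.roll(P,-1,0)-P;print(np.linalg.norm(e,axis=1).round(1),np.degrees(np.arctan2(e[:,1],e[:,0]))%90)
o=get_obs();T=quat(o['ee_rot']).as_matrix();print('yaw',np.degrees(np.arctan2(T[1,0],T[0,0])))
print(atz(w,[(240+290/7,85+278/7)],110))
# held bit: orange top cloud & hub seen by wrist
s=load('scene');d=load('side')
```

```text
[[580.4 182.3 134. ]
 [584.8 170.3 134. ]
 [572.4 165.  134. ]
 [568.  177.5 134. ]] [576.40314392 173.79282903]
[12.8 13.5 13.3 13.3] [20.46593645 23.37747133 19.51277974 21.11740767]
yaw 75.324602700631
[[576.74097428 173.80654282 110.        ]]
```

Call:
move_arm(plan="3.7 -0.18 0 0 0 0 1; 3.66 -0.17 0 0 0 0 1; 0 0 2 0 0 8.5 1; 0 0 1.8 0 0 0 1; 0 0 0 0 0 0 1")

```text
time_s: 5.6
position: [575.5, 172.3, 177.1]
ee_rot: [-0.001, 0.834, 0.551, -0.003]
ft_force: [-0.6, 0.2, -1.5]
grip_width: 26.4
grip_force: 59.4
```

Run:
```python
from h import *
for i in range(2): goto(576.5,173.8,170,66.8)
d=save('side');s=save('scene');w=save('wrist')
def proj(im,P):
    q=quat(im['orientation']).inv().apply(np.array(P)-im['origin']); x,y=q[0]/-q[2],-q[1]/-q[2]; k=1+im['k1']*(x*x+y*y); K=np.array(im['camera_matrix']); return int(K[0,0]*x*k+K[0,2]),int(K[1,1]*y*k+K[1,2])
out=[]
for im in(s,d):
    u,v=proj(im,[576.5,173.8,140]);out.append(cv2.resize(im['image'][v-22:v+22,u-22:u+22],(390,390),interpolation=cv2.INTER_CUBIC))
cv2.imwrite('pics/c4.png',np.hstack(out))
```

```text
tcp [575.5 172.3 177.1] shift [0.18 0.03 0.71] turn [-0.2  0.2  0.1] q6 0.65 F [-0.6  0.2 -1.5] t 5.6 w 26.4
tcp [575.5 172.3 177.1] shift [0.18 0.03 0.71] turn [-0.2  0.2  0.1] q6 0.65 F [-0.6  0.2 -1.5] t 5.6 w 26.4
```

View pics/c4.png

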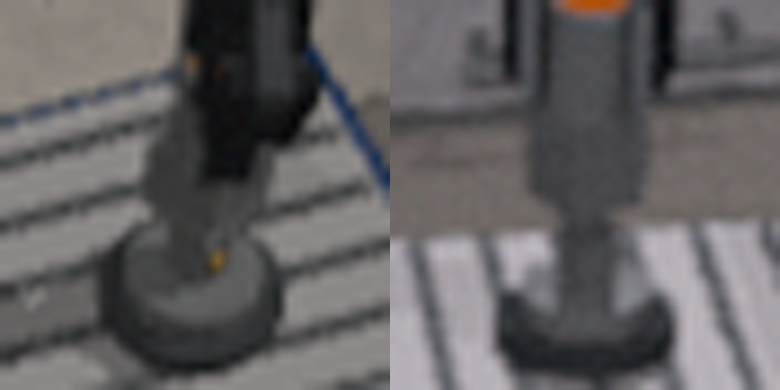

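Side view: the hub is centred over the drive. I'll descend gently.

Call:
move_arm(plan="0.1 0 0.3 0 0 0 1; 0 0 0.2 0 0 0 1; 0 0 0.2 0 0 0 1; 0 0 0.1 0 0 0 1; 0 0 0 0 0 0 1")

```text
time_s: 6.38
position: [578.0, 174.9, 171.6]
ee_rot: [-0.0, 0.835, 0.551, -0.0]
ft_force: [-0.5, 0.1, -2.4]
grip_width: 26.6
grip_force: 59.4
```

Call:
move_arm(plan="0 0 0.1 0 0 0 1; 0 0 0.1 0 0 0 1; 0 0 0.1 0 0 0 1")

```text
time_s: 6.75
position: [578.0, 174.9, 168.7]
ee_rot: [0.0, 0.835, 0.551, -0.0]
ft_force: [0.5, 0.4, -2.2]
grip_width: 26.6
grip_force: 59.4
```

Call:
move_arm(plan="0 0 0.1 0 0 0 1; 0 0 0.1 0 0 0 1; 0 0 0.1 0 0 0 1")

```text
time_s: 7.12
position: [578.2, 175.0, 166.4]
ee_rot: [0.0, 0.835, 0.551, 0.0]
ft_force: [-1.3, 0.2, 4.0]
grip_width: 26.8
grip_force: 60.0
```

Call:
move_arm(plan="0 0 0.1 0 0 0 1; 0 0 0.1 0 0 0 1")

```text
time_s: 7.38
position: [577.6, 174.7, 164.2]
ee_rot: [-0.0, 0.835, 0.551, -0.0]
ft_force: [-3.2, -0.9, 2.6]
grip_width: 26.6
grip_force: 59.9
```

Call:
move_arm(plan="-0.05 -0.08 0 0 0 0 1; 0 0 0.1 0 0 0 1; 0 0 0.1 0 0 0 1")

```text
time_s: 7.75
position: [576.9, 174.5, 161.1]
ee_rot: [-0.0, 0.835, 0.551, -0.0]
ft_force: [-1.4, -1.4, -2.1]
grip_width: 26.4
grip_force: 59.6
```

Call:
move_arm(plan="0 0 0.1 0 0 0 1; 0 0 0.1 0 0 0 1")

```text
time_s: 8.0
position: [576.9, 174.6, 159.5]
ee_rot: [-0.0, 0.835, 0.551, -0.0]
ft_force: [-1.6, -1.3, -1.5]
grip_width: 26.5
grip_force: 59.7
```

Call:
move_arm(plan="-0.05 -0.03 0.1 0 0 0 1; 0 0 0.1 0 0 0 1; 0 0 0.1 0 0 0 1")

```text
time_s: 8.38
position: [576.7, 174.5, 156.8]
ee_rot: [0.0, 0.835, 0.551, 0.0]
ft_force: [-0.3, -0.6, -1.0]
grip_width: 26.6
grip_force: 59.6
```

Call:
move_arm(plan="0 0 0.1 0 0 0 1; 0 0 0.1 0 0 0 1")

```text
time_s: 8.62
position: [576.8, 174.5, 154.8]
ee_rot: [0.0, 0.835, 0.551, 0.0]
ft_force: [-0.6, -1.2, -1.3]
grip_width: 26.6
grip_force: 59.6
```

Call:
move_arm(plan="0 0 0.1 0 0 0 1; 0 0 0.1 0 0 0 1")

```text
time_s: 8.88
position: [576.9, 174.5, 153.5]
ee_rot: [0.0, 0.835, 0.551, 0.0]
ft_force: [-2.7, -1.1, 3.4]
grip_width: 26.6
grip_force: 59.7
```

Call:
move_arm(plan="0 0 0.1 0 0 0 1; 0 0 0.1 0 0 0 1")

```text
time_s: 9.12
position: [577.0, 174.5, 152.1]
ee_rot: [0.0, 0.835, 0.551, 0.0]
ft_force: [-4.3, -2.0, 6.5]
grip_width: 26.6
grip_force: 60.3
```

Call:
move_arm(plan="0 0 0.1 0 0 0 1; 0 0 0.1 0 0 0 1")

```text
time_s: 9.38
position: [576.9, 174.4, 149.7]
ee_rot: [0.0, 0.835, 0.551, 0.0]
ft_force: [-2.8, -2.3, 5.3]
grip_width: 26.5
grip_force: 60.3
```

Call:
move_arm(plan="0 0 0.1 0 0 0 1; 0 0 0.1 0 0 0 1")

```text
time_s: 9.62
position: [576.6, 174.4, 146.3]
ee_rot: [0.0, 0.835, 0.551, 0.0]
ft_force: [-1.2, -1.6, -1.5]
grip_width: 26.5
grip_force: 59.7
```

Call:
move_arm(plan="0 0 0.1 0 0 0 1; 0 0 0 0 0 0 1")

```text
time_s: 9.88
position: [576.5, 174.4, 144.9]
ee_rot: [-0.0, 0.835, 0.551, -0.0]
ft_force: [-0.4, -1.1, -2.8]
grip_width: 26.6
grip_force: 59.5
```

Call:
move_arm(plan="0 0 0.1 0 0 0 1; 0 0 0 0 0 0 1")

```text
time_s: 10.12
position: [576.6, 174.4, 144.8]
ee_rot: [-0.0, 0.835, 0.551, -0.0]
ft_force: [-2.6, -0.7, -0.3]
grip_width: 26.6
grip_force: 59.6
```

Call:
move_arm(plan="0 0 0.05 0 0 0 1; 0 0 0 0 0 0 1")

```text
time_s: 10.38
position: [576.6, 174.4, 144.8]
ee_rot: [-0.0, 0.835, 0.551, 0.0]
ft_force: [-3.7, -1.3, 4.1]
grip_width: 26.6
grip_force: 59.7
```

Call:
move_arm(plan="0 0 0.05 0 0 0 1; 0 0 0 0 0 0 1")

```text
time_s: 10.62
position: [576.6, 174.5, 144.7]
ee_rot: [-0.0, 0.835, 0.551, 0.0]
ft_force: [-3.9, -1.1, 6.6]
grip_width: 26.6
grip_force: 60.0
```

Call:
move_arm(plan="0 0 0.05 0 0 0 1; 0 0 0 0 0 0 1")

```text
time_s: 10.88
position: [576.7, 174.5, 144.7]
ee_rot: [-0.0, 0.835, 0.551, 0.0]
ft_force: [-5.7, -0.9, 7.6]
grip_width: 26.8
grip_force: 60.3
```

Run:
```python
from h import *
goto(576.5,173.8,170,66.8)
d=save('side');C=cloud(d)
im=d['image'].astype(int);m=(im[...,2]>150)&(im[...,1]<140)&(im[...,0]<80)&(np.hypot(C[...,0]-576,C[...,1]-174)<30)
P=C[m];print(m.sum(),P.mean(0) if m.sum() else '')
```

```text
tcp [576.7 174.5 144.7] shift [-0.07  0.01 -2.53] turn [ 0. -0.  0.] q6 0.66 F [-5.7 -0.9  7.6] t 10.875 w 26.8
19 [574.67194384 172.85539287 179.49129245]
```

The ball force peaked and dropped off, then the bit hit a hard stop: it is home. Now I'll release and check.

Call:
move_arm(plan="0 0 0 0 0 0 0.4; 0 0 0 0 0 0 0.4; 0 0 0 0 0 0 0.4")

```text
time_s: 11.3
position: [576.9, 174.5, 143.0]
ee_rot: [0.0, 0.835, 0.551, 0.0]
ft_force: [0.6, 0.2, -0.2]
grip_width: 51.2
grip_force: 0.0
```

Call:
move_arm(plan="0 0 -2 0 0 0 0.4; 0 0 -3 0 0 0 0.4; 0 0 -4 0 0 0 0.4; 0 0 -1 0 0 0 0.4; 0 0 0 0 0 0 0.4")

```text
time_s: 11.92
position: [577.4, 174.6, 244.9]
ee_rot: [0.0, 0.835, 0.551, 0.001]
ft_force: [0.6, -0.9, 0.3]
grip_width: 51.3
grip_force: 0.0
```

Run:
```python
from h import *
goto(642,-263,200,-78)
w=save('wrist');C=cloud(w)
q=np.hypot(C[...,0]-576,C[...,1]-174)<25
for a,b in((165,195),(105,116)):
    m=q&(C[...,2]>a)&(C[...,2]<b);P=C[m];print(m.sum(),P.mean(0),np.median(P[:,2]),cv2.minEnclosingCircle(P[:,:2].astype(np.float32)))
d=save('side');s=save('scene')
def proj(im,P):
    q=quat(im['orientation']).inv().apply(np.array(P)-im['origin']); x,y=q[0]/-q[2],-q[1]/-q[2]; k=1+im['k1']*(x*x+y*y); K=np.array(im['camera_matrix']); return int(K[0,0]*x*k+K[0,2]),int(K[1,1]*y*k+K[1,2])
out=[]
for im,P in((d,[576.5,173.8,140]),(s,[642,-263,50])):
    u,v=proj(im,P);out.append(cv2.resize(im['image'][v-28:v+28,u-28:u+28],(390,390),interpolation=cv2.INTER_CUBIC));print(u,v)
cv2.imwrite('pics/c5.png',np.hstack(out))
```

```text
tcp [577.4 174.6 244.9] shift [-37.7   23.15   4.48] turn [-1.000e-01 -2.000e-01  1.448e+02] q6 0.66 F [ 0.6 -0.9  0.3] t 11.925 w 51.3
1086 [577.28876524 176.489106   178.04057558] 178.96971827814752 ((576.5098266601562, 174.95611572265625), 14.0972261428833)
418 [581.19578303 184.98893735 110.63143636] 110.59782209947252 ((576.2362670898438, 173.87484741210938), 21.87387466430664)
279 156
197 290
```

View pics/c5.png

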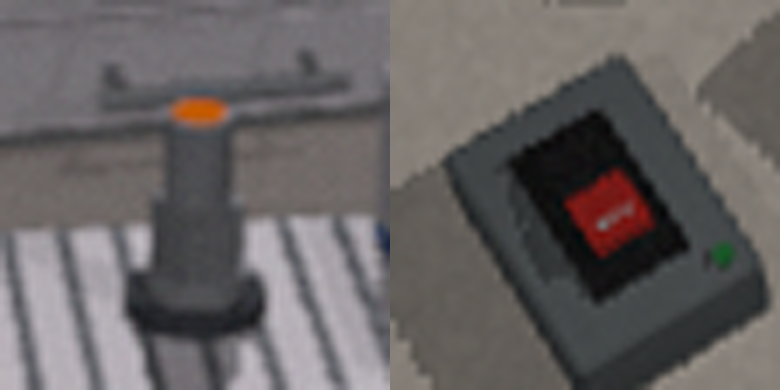

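The bit top is 68.4 mm above the shoulder, so it is seated. The grey panel shows the red end up. Moving there.

Call:
move_arm(plan="0 0 0 0 0 -9 0.7; 0 0 0 0 0 -9 1; 0 0 0 0 0 -9 1; 0 0 0 0 0 -7.7 1; -5 -0.3 0 0 0 0 1")

```text
time_s: 12.7
position: [582.6, 126.6, 241.1]
ee_rot: [-0.001, 0.63, 0.776, -0.001]
ft_force: [0.8, -1.2, 0.2]
grip_width: 0.4
grip_force: 0.0
```

Call:
move_arm(plan="-5.6 -0.3 0 0 0 0 1; -5.6 -0.3 0 0 0 0 1; -5.6 -0.3 0 0 0 0 1; -5.6 -0.3 1 0 0 0 1; -5.6 -0.3 1 0 0 0 1")

```text
time_s: 13.32
position: [624.2, -154.1, 221.2]
ee_rot: [-0.001, 0.632, 0.775, -0.0]
ft_force: [0.6, 0.6, 0.4]
grip_width: -0.1
grip_force: 0.0
```

Call:
move_arm(plan="-5.6 -0.3 1.5 0 0 0 1; -5.6 -0.3 1.5 0 0 0 1; 0 0 0 0 0 0 1; 0 0 0 0 0 0 1")

```text
time_s: 13.82
position: [640.6, -263.0, 191.4]
ee_rot: [-0.002, 0.633, 0.774, -0.0]
ft_force: [-0.7, -0.1, 0.4]
grip_width: 0.1
grip_force: 0.0
```

Run:
```python
from h import *
def red(im,c0):
    C=cloud(im);b=im['image'].astype(int);m=(b[...,2]>110)&(b[...,1]<60)&(b[...,0]<70)&(np.hypot(C[...,0]-c0[0],C[...,1]-c0[1])<50);v,u=np.nonzero(m);P=C[m]
    print('red',m.sum(),u.mean().round(1),v.mean().round(1),P.mean(0).round(1),'z',np.percentile(P[:,2],[5,50,95]).round(1),atz(im,[(u.mean(),v.mean())],65).round(1)); return C
w=save('wrist');C=red(w,(642,-263))
P=C[(np.hypot(C[...,0]-642,C[...,1]+263)<75)&(C[...,2]>42)&(C[...,2]<49)];print(len(P),cv2.minAreaRect(P[:,:2].astype(np.float32)))
red(load('scene'),(642,-263));red(load('side'),(642,-263))
goto(658,-260,75,101.5)
cv2.imwrite('pics/w2.png',w['image'])
```

```text
red 579 299.2 203.2 [ 652.9 -259.4   64.8] z [62.  64.9 67.6] [[ 652.9 -259.3   65. ]]
5256 ((641.0875854492188, -262.76214599609375), (109.1792221069336, 78.85907745361328), 10.480758666992188)
red 58 199.8 291.7 [ 655.4 -260.4   63.7] z [59.3 64.3 67. ] [[ 656.1 -260.4   65. ]]
red 85 357.0 271.6 [ 650.7 -262.5   63.5] z [60.5 63.2 67.8] [[ 649.9 -264.2   65. ]]
tcp [ 641.  -262.4  192.3] shift [-0.12  1.73 11.73] turn [-0.1 -0.1  0. ] q6 -0.63 F [0.3 0.4 0.6] t 13.875 w -0.1
```

View pics/w2.png

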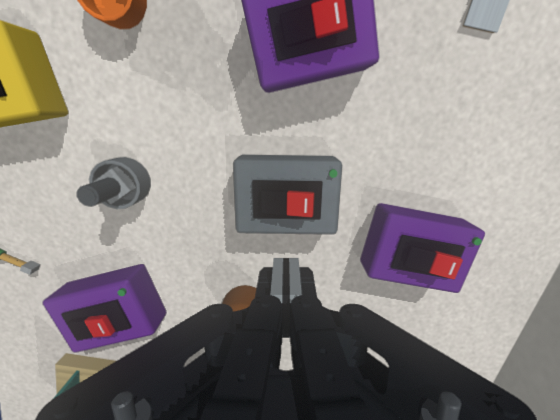

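Only the grey panel is below the tool, its red end at (299,203), facing its +x. The jar is clear, so I can press at (657.5,-259.7).

Call:
move_arm(plan="-0.05 1.67 3 0 0 0 1; 0 0 4 0 0 0 1; 0 0 3 0 0 0 1; 0 0 1.5 0 0 0 1; 0 0 0 0 0 0 1")

```text
time_s: 14.5
position: [657.4, -259.2, 77.5]
ee_rot: [-0.001, 0.632, 0.775, -0.0]
ft_force: [0.2, 0.1, 0.0]
grip_width: -0.3
grip_force: 0.0
```

Call:
move_arm(plan="0 0 0.4 0 0 0 1; 0 0 0.4 0 0 0 1; 0 0 0.3 0 0 0 1; 0 0 0 0 0 0 1")

```text
time_s: 15.0
position: [657.8, -260.7, 67.2]
ee_rot: [-0.0, 0.633, 0.775, -0.0]
ft_force: [-0.2, -0.0, -1.2]
grip_width: -0.1
grip_force: 0.0
```

Call:
move_arm(plan="0 0 0.3 0 0 0 1; 0 0 0.2 0 0 0 1; 0 0 0 0 0 0 1")

```text
time_s: 15.38
position: [658.8, -260.7, 62.8]
ee_rot: [0.001, 0.632, 0.775, 0.0]
ft_force: [1.7, 0.2, 2.5]
grip_width: -0.1
grip_force: 1.3
```

Call:
move_arm(plan="0 0 0.2 0 0 0 1; 0 0 0.2 0 0 0 1; 0 0 0 0 0 0 1")

```text
time_s: 15.75
position: [659.4, -260.7, 59.4]
ee_rot: [0.001, 0.632, 0.775, 0.001]
ft_force: [2.7, 1.9, 4.9]
grip_width: -0.0
grip_force: 2.8
```

Call:
move_arm(plan="0 0 0.1 0 0 0 1; 0 0 0.1 0 0 0 1; 0 0 0 0 0 0 1")

```text
time_s: 16.12
position: [659.5, -260.8, 59.2]
ee_rot: [0.001, 0.632, 0.775, 0.001]
ft_force: [0.4, 3.2, 12.3]
grip_width: -0.2
grip_force: 6.1
```

Hard stop at 59 mm with 12 N: the rocker is fully down. Retract and check.

Call:
move_arm(plan="0 0 -2 0 0 0 1; 0 0 -4 0 0 0 1; 0 0 -5 0 0 0 1; 0 0 -2 0 0 0 1; 0 0 0 0 0 0 1")

```text
time_s: 16.75
position: [658.7, -261.3, 188.3]
ee_rot: [0.002, 0.633, 0.775, 0.0]
ft_force: [0.4, 0.2, -0.3]
grip_width: 0.2
grip_force: 0.0
```

Run:
```python
from h import *
w=save('wrist');C=cloud(w);b=w['image'].astype(int)
m=(b[...,2]>110)&(b[...,1]<60)&(b[...,0]<70)&(np.hypot(C[...,0]-642,C[...,1]+263)<50);P=C[m];print('red',P.mean(0),np.percentile(P[:,2],[5,50,95]))
ax=np.array([np.cos(.183),np.sin(.183)]);q=(P[:,:2]-[641,-262.8])@ax;print('slope rad',np.polyfit(q,P[:,2],1))
s=save('scene');C=cloud(s);P=C[(np.hypot(C[...,0]-576.5,C[...,1]-174)<20)&(C[...,2]>165)];print('bit top',np.median(P,0),P[:,2].max());goto(600,-260,200,101)
```

```text
red [ 652.76923555 -259.26532944   59.82211673] [56.41126389 60.23127657 62.54411307]
slope rad [-0.21146346 62.40534492]
bit top [581.2493948  171.25521352 176.43617391] 181.68196146965727
tcp [ 656.7 -260.3  184.2] shift [ 1.16 -5.56 -1.56] turn [-0.2 -0.1  0.5] q6 -0.61 F [ 0.2 -1.  -0.2] t 16.85 w 0.3
```

```bash
python3 -c "
from station import close_job
print(close_job())"
```

```text
the job is handed in; nothing more can be done
None
```

The bit is clicked home on the square drive and the rocker's red end is fully down; the job was handed in at about 17 s on the robot clock, and the hand-in gave no verdict back.

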